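Set equal air gaps between rail-mounted relays with a spacer gauge

TASK

Using the orange spacer gauge, set equal air gaps along the rail: straddle the blue relay with the gauge, draw it towards the black power supply until the gauge's thick orange leg bears on the supply, and hold it pressed there lightly for a moment; then do the same with the white relay, so that the orange leg bears lightly on the blue relay without shifting it. Finally stand the gauge upright back on its dark rubber mat; never press hard, and leave the other things on the bench alone.

Things in the scene. Friction and masses are not known exactly. Their poses are not given: they have to be found in the camera images.
- supply_face (a point): Black power supply fixed at one end of the rail: 46 mm along the row, 90 mm across it (60 mm at the top), top 68 mm above the bench. Point: middle of the top edge of its flat upright face that looks along the row to the relays. Axes: y along the row, from the supply to the relays; x across the row; z up.
- relay_blue_top (a point): Blue relay, next to the supply: 22 mm along the row, 80 mm across it (upper 10 mm only 48 mm across), underside 10 mm and top 68 mm above the bench. Point: centre of its top; axes as for the supply.
- relay_white_top (a point): White relay, next along the row after the blue one; same size, point and axes.
- gauge_grip (a point): Spacer gauge, about 120 g, 84 mm tall: a fork with a yellow handle block 30 (x) x 24 (y) x 46 mm (z) clamped on top; it stands on its two legs on the mat. Point: the handle's centre, 61 mm above the leg tips, 33 mm above the bridge's underside. Axes: y from the thick orange leg to the thin dark leg, z up. The handle may sit up to 7 mm off the slot's middle in y; this pose does not tell it.
- gauge: The same gauge; origin at leg-tip level under the handle. Orange bridge 10 mm thick; legs 28 mm long, 40 mm wide in x, round tips. From the slot's middle: orange leg y -30 to -18 mm, dark leg +18 to +26 mm; the 36 mm slot goes over a 22 mm relay. In use the orange leg is on the relay's supply side, the dark leg pulls; when the orange leg bears on the neighbour the gap is 26 mm.
- chassis: Aluminium plate 130 x 300 x 3 mm with steel rail, carrying the supply; all fixed to the bench. Origin on the bench under the middle of the plate, y along the row, away from the supply. A small green clamp, 40 mm high, is fixed at the far end, its near face 216 mm from the supply's face.
- relay_blue: The same blue relay; origin at the centre of its underside. It slides only along the rail, held by friction: about 4 N moves it and it stays where left. It starts at a clear gap of 32 to 42 mm from the supply's face; the gauge sets 26 mm.
- relay_white: The same white relay; origin at the centre of its underside. Same 4 N friction. It starts at a clear gap of 30 to 52 mm from the blue relay; the gauge sets 26 mm. Pushed against the blue relay through the gauge, both together need about 8 N to slide, and then the blue relay shifts.
- mat_top (a point): Dark rubber mat, fixed, 140 (x) x 130 (y) x 3 mm: centre of its top. The gauge starts standing on it and goes back on it.
- meter: Bystander: black handheld multimeter, 160 x 85 x 37 mm, lying flat; origin at the centre of its underside.
- screwdriver: Bystander: screwdriver lying on the bench; origin under its middle.
- parts_bin: Bystander: open blue parts bin, 90 x 120 x 50 mm; origin at the centre of its underside.

How it is judged:
By the outcome, as a careful person would: the job done as asked, in the order asked, and still so for the second after the job is handed in, with the robot touching nothing.
It also fails if it takes over 67 s, if anything falls off the work surface, if the arm or the gripper's body presses on something with over 40 N, if the wrist force passes 120 N, or if a joint passes its speed limit or range.

ROBOT

A 7-joint arm with a two-finger parallel gripper is mounted at the origin on the work surface. World frame = base frame: x ahead of the robot, y to its left, z up, the work surface at z = 0. Lengths are in m, angles in rad, forces in N, time in s.
With the tool pointing down it reaches from about 0.4 to 0.875 m from the base axis. Payload 19.3 kg.
Tool frame: the origin (TCP) lies at the very end of the fingers, on their centre line; the grasp point (between the pads) lies 19 mm behind it; z points along the fingers, y is the line along which they close (so a half turn about z gives the same grasp; the last joint's range is limited). The gripper opens to 85 mm and grips with 20 to 120 N. Pads are 22 mm wide; open, the fingers measure 114 mm over their backs; the gripper's body (76 mm by 85 mm) begins 54 mm behind the grasp point. The pads swing forward as they close: fully open they stand 13 mm farther back than shut.
Start: joints at [1.134, 0.521, -0.036, 1.599, 0.021, 1.021, -0.113], TCP at [0.224, -0.583, 0.231] pointing down, gripper open.
Joint ranges: [-2.91, 2.91], [-0.3, 2.13], [-1.5, 1.42], [0.17, 2.43], [-1.26, 4.41], [0.16, 1.93], [-2.52, 2.52]. Speed limits (rad/s): [1.89, 1.89, 2.39, 2.39, 3.01, 3.01, 3.01].

INTERFACE

Orientations are given as [roll, pitch, yaw] about the fixed x, y, z axes, in that order (R = Rz(yaw) Ry(pitch) Rx(roll)).
In Python, from workcell import bot gives the robot as it stands. The module is installed in compiled form; this text tells all that it offers.
- The arm moves only by the tool apply_moves, never from a script. Its arguments are lists of equal length, an entry for each row: "claw": the finger opening in m, from 0 to 0.0854; "xyz": the shift along the tool's x, y, z in m, a list of three; "twist": the turn, a rotation vector about the tool's x, y, z in rad, a list of three. A call has 1 to 20 rows; each row shifts and turns the commanded pose from where the row before left it, along the tool's axes as they then stand; what a row does not reach is not made up. A row lasts 1/10 s, in which the tool goes at most 50 mm and 8.59 degrees, less where a joint would pass 70% of its speed; a pose out of reach is approached as far as the arm can. A call with a gripper value outside its range is refused whole. The fingers move at their own pace and stop on an object; "force" is the grip in N (left out, the last holds). Time passes only in rows, so rows that do not move let the fingers close. It gives the time, the measured TCP pose, the force, the opening and the grip force at its end, in the units of the state.
- bot.observe(): the state, without advancing time (a new reading comes with each control period).
- bot.grab_frame(name): name is "scene" or "top" or "wrist"; returns a dict with "img" (420x560x3 uint8, red, green, blue), "vfov" (degrees; the focal length in pixels is half the picture's height over the tangent of half this angle, whatever the lens; pixels are square), "cx", "cy" (the principal point, pixels), "view" (4x4, takes a point from world to camera coordinates). Camera axes: x right, y up, looking along -z (the intrinsics and any distortion apply to the point x, -y, -z); pixel columns grow to the right and rows downward; lengths in m; the calibration is good to about 2 mm. A picture is of the moment at which its call begins. There is no depth.
- bot.job_done(): hands the job in; it is judged then, once.
Trained networks look in the newest picture that a camera, given by its name, has taken for a name from the list of things; names that differ only in an ending like _2 or _b are one class to them, and where a whole thing is asked for, a point or a joint stands for the part that bears it (a point fixed in the world has none). Each returns a list of dicts, best first, with "score" (0 to 1); they miss things now and then, are a little off and sometimes report something else, mostly with a low value. They report only what shows in the picture. A call takes as long as a camera call.
- bot.find_in(camera, query): "position" ([x, y, z] in m, in world coordinates, good to about 4 mm: the middle of the surface that is visible of it).
The state is a dict: "clock": time; "qpos": joint angles; "qd": joint speeds; "joint_efforts": joint torques, N m; "position": TCP position; "tool_rot": TCP orientation; "force": force on the tool from outside, world axes, zero at the start; "moment": the same for the moment, N m; "grip_width": finger opening in m; "finger_force": force on a finger pad.
Only numpy, scipy, OpenCV 4.12 (cv2) and the standard library are available. Lean on these libraries where they do the work, as an engineer would, in place of code of your own. Each camera call takes 0.05 s, during which the arm holds its last target. There are 200 camera calls.

## Working session

There is one attempt and no reset: what is moved stays moved. The work goes in short steps, Python scripts to look and compute and a tool call to move; the robot and the scene stay as the last step left them, time stands still between calls to the robot, and variables do not carry over. Pictures are saved under pics/ and viewed, at most 10 in all, crops included, and the job is handed in when it is done.

Besides the shell and the picture viewer there is one more tool, called after ">>>" as name(argument=value, ...), one argument or row to a line, values as JSON. apply_moves: Moves the arm, as the interface text tells. Its arguments: {"type":"object","properties":{"claw":{"type":"array"},"xyz":{"type":"array"},"twist":{"type":"array"},"force":{"type":"number"}},"required":["claw","xyz","twist"]}

```bash
mkdir -p pics; cat > h.py <<'E'
from workcell import bot
import numpy as np, cv2
def snap(n,f):
    d=bot.grab_frame(n); cv2.imwrite('pics/'+f,d['img'][:,:,::-1].copy()); return d
def ray(d,u,v):
    f=210/np.tan(np.radians(d['vfov'])/2); V=np.array(d['view'])
    c=np.array([(u-d['cx'])/f,-(v-d['cy'])/f,-1]); R=V[:3,:3]
    return -R.T@V[:3,3], R.T@c
def atz(d,u,v,z):
    o,r=ray(d,u,v); return o+r*(z-o[2])/r[2]
def proj(d,p):
    f=210/np.tan(np.radians(d['vfov'])/2); V=np.array(d['view']); c=V[:3,:3]@np.array(p)+V[:3,3]
    return d['cx']+f*c[0]/-c[2], d['cy']-f*c[1]/-c[2]
E
python3 - <<'E'
from h import *
np.set_printoptions(precision=4,suppress=True)
for n in ['top','scene']:
    d=snap(n,n+'0.png'); print(n,d['vfov'],d['cx'],d['cy'],ray(d,280,210)); print([k for k in d])
    for q in ['supply_face','relay_blue_top','relay_white_top','gauge_grip','mat_top','chassis','meter','screwdriver','parts_bin']:
        print(q,[(np.round(r['position'],4),round(r['score'],2)) for r in bot.find_in(n,q)[:2]])
s=bot.observe(); print(s['position'],s['tool_rot'],s['clock'],s['force'])
E
```

```text
top 44.72136616226895 283.2169262504764 209.05601655010955 (array([ 0.3673, -0.1286,  1.1336]), array([ 0.1816,  0.0112, -0.9833]))
['img', 'vfov', 'cx', 'cy', 'view']
supply_face [(array([0.5696, 0.0772, 0.0091]), 0.58), (array([0.5708, 0.037 , 0.0576]), 0.39)]
relay_blue_top [(array([0.5725, 0.032 , 0.0564]), 0.62)]
relay_white_top [(array([0.5789, 0.098 , 0.0585]), 0.61)]
gauge_grip [(array([ 0.5831, -0.2491,  0.0407]), 0.9)]
mat_top [(array([ 0.5656, -0.2515,  0.004 ]), 0.67)]
chassis [(array([0.5737, 0.0783, 0.0041]), 0.91)]
meter [(array([ 0.6923, -0.3978,  0.0269]), 0.7), (array([0.5782, 0.0975, 0.0602]), 0.43)]
screwdriver [(array([ 0.3712, -0.2238,  0.0213]), 0.92)]
parts_bin [(array([ 0.7726, -0.153 ,  0.0056]), 0.8)]
scene 51.51420372379108 281.96179160677 202.36030925125172 (array([0.9003, 0.3835, 0.718 ]), array([-0.3653, -0.5507, -0.7507]))
['img', 'vfov', 'cx', 'cy', 'view']
supply_face [(array([0.5965, 0.1081, 0.0096]), 0.89), (array([0.5935, 0.1169, 0.0573]), 0.63)]
relay_blue_top [(array([0.5893, 0.0491, 0.0528]), 0.74)]
relay_white_top [(array([0.5948, 0.1133, 0.0545]), 0.56)]
gauge_grip [(array([ 0.5915, -0.237 ,  0.0424]), 0.93)]
mat_top [(array([ 0.5951, -0.2373,  0.0006]), 0.82)]
chassis [(array([0.5978, 0.1099, 0.0092]), 0.95), (array([ 0.3849, -0.2156,  0.0218]), 0.5)]
meter [(array([ 0.7052, -0.382 ,  0.0245]), 0.79)]
screwdriver [(array([ 0.3834, -0.2176,  0.0209]), 0.62)]
parts_bin [(array([ 0.7717, -0.1617,  0.0047]), 0.87)]
[ 0.2241 -0.5834  0.2313] [-3.1416 -0.      0.3667] 1.0 [-0.2951 -1.3578  0.2514]
```

View pics/top0.png

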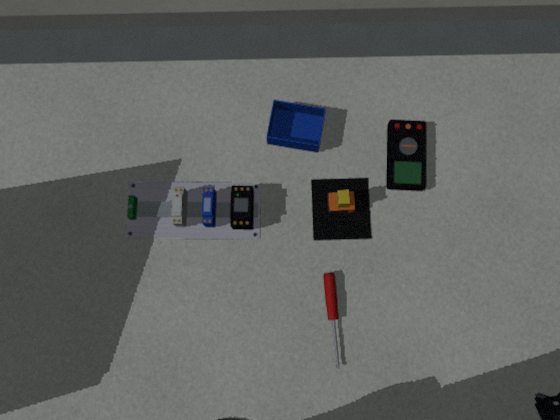

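View pics/scene0.png

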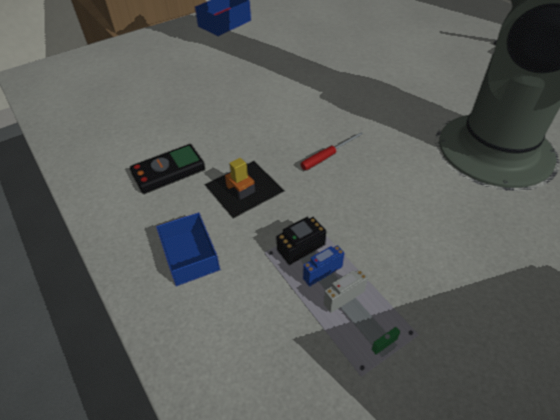

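Top view: mat about (341,209), with the gauge's yellow handle at (343,198). The row lies along image left (+y): supply (242,207), blue (209,206), white (179,206), clamp (132,207). The scene view shows the gauge's dark leg facing +y. Next I check the camera calibrations against the mat and plate sizes.

```bash
python3 - <<'E'
from h import *
np.set_printoptions(precision=4,suppress=True)
import pickle
T=bot.grab_frame('top');S=bot.grab_frame('scene');pickle.dump((T,S),open('f.pkl','wb'))
for k,(u,v) in dict(a=(312,180),b=(368,179),c=(372,239),d=(314,240)).items(): print('mat top',k,atz(T,u,v,.003)[:2])
for u,v in [(206,186),(254,163),(284,188),(236,215)]: print('mat scene',atz(S,u,v,.003)[:2])
for u,v in [(133,186),(130,234),(256,235),(256,186)]: print('screw top',atz(T,u,v,.004)[:2])
for u,v in [(271,253),(362,367),(411,332)]: print('screw scene',atz(S,u,v,.004)[:2])
W=snap('wrist','w0.png');print(W['vfov'],W['cx'],W['cy'],np.array(W['view']))
# rotation check
for D in (T,S): print(np.array(D['view']))
for nm,D in (('top',T),('scene',S)):
    i=cv2.resize(D['img'],None,fx=1,fy=1)
    c=(slice(150,250),slice(120,380)) if nm=='top' else (slice(140,370),slice(200,420))
    c=i[c]; cv2.imwrite(f'pics/{nm}c.png',cv2.resize(c,None,fx=3 if nm=='top' else 2.5,fy=3 if nm=='top' else 2.5,interpolation=2)[:,:,::-1].copy())
E
```

```text
mat top a [ 0.6442 -0.1897]
mat top b [ 0.644 -0.317]
mat top c [ 0.5066 -0.3193]
mat top d [ 0.5068 -0.1903]
mat scene [ 0.6487 -0.3021]
mat scene [ 0.5166 -0.3027]
mat scene [ 0.5066 -0.1907]
mat scene [ 0.6381 -0.1853]
screw top [0.6378 0.2179]
screw top [0.5278 0.2206]
screw top [ 0.5203 -0.0612]
screw top [ 0.6324 -0.0621]
screw scene [ 0.6333 -0.0566]
screw scene [0.6404 0.2211]
screw scene [0.53   0.2247]
67.43711310312821 282.43677666237437 210.43700765131487 [[ 0.3584 -0.9336 -0.0016 -0.6248]
 [ 0.8841  0.34   -0.3206  0.0417]
 [ 0.2998  0.1135  0.9472 -0.3802]
 [ 0.      0.      0.      1.    ]]
[[-0.0175 -0.9998 -0.0082 -0.1128]
 [ 0.9829 -0.0187  0.1832 -0.5711]
 [-0.1833 -0.0049  0.983  -1.0477]
 [ 0.      0.      0.      1.    ]]
[[-0.8184  0.5744 -0.0172  0.5289]
 [-0.4341 -0.5983  0.6735  0.1367]
 [ 0.3766  0.5586  0.739  -1.0838]
 [ 0.      0.      0.      1.    ]]
```

View pics/topc.png

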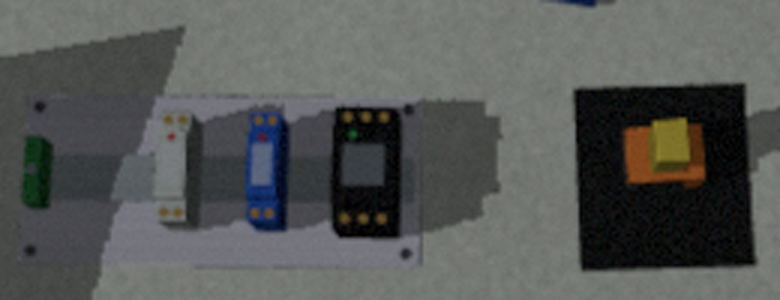

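>>> apply_moves(
  claw=[0.085,0.085,0.085,0.085,0.085,0.085,0.085,0.085,0.085,0.085,0.085,0.085,0.085,0.085,0.085,0.085,0.085],
  xyz=[
    [0,0,0],
    [0,0,0],
    [0,0,0],
    [0.027,-0.026,0],
    [0.027,-0.026,0],
    [0.027,-0.026,0],
    [0.027,-0.026,0],
    [0.027,-0.026,0],
    [0.027,-0.026,0],
    [0.027,-0.026,0],
    [0.027,-0.026,0],
    [0.027,-0.026,0],
    [0.027,-0.026,0],
    [0.027,-0.026,0],
    [0.027,-0.026,0],
    [0.027,-0.027,0],
    [0,0,0],
  ],
  twist=[
    [0,0,0.129],
    [0,0,0.129],
    [0,0,0.129],
    [0,0,0],
    [0,0,0],
    [0,0,0],
    [0,0,0],
    [0,0,0],
    [0,0,0],
    [0,0,0],
    [0,0,0],
    [0,0,0],
    [0,0,0],
    [0,0,0],
    [0,0,0],
    [0,0,0],
    [0,0,0],
  ],
)

```text
clock: 2.85
position: [0.5853, -0.2464, 0.2309]
tool_rot: [-3.139, -0.001, -0.014]
force: [-0.9, 0.3, -0.5]
grip_width: 0.0851
finger_force: 0.0
```

```bash
python3 - <<'E'
from h import *
import pickle
W=snap('wrist','w1.png'); pickle.dump(W,open('w1.pkl','wb')); s=bot.observe(); print(s['clock'],s['position'],s['tool_rot'],s['force'],s['grip_width'])
print(bot.find_in('wrist','gauge_grip')[:1],ray(W,280,210))
E
```

```text
2.9 [ 0.58339723 -0.24911651  0.2309285 ] [-3.14067122e+00 -1.29157648e-04 -1.62874100e-02] [-0.73111447 -0.42928023 -0.10232495] 0.08532477410542404
[{'position': [0.5956, -0.2513, 0.0435], 'score': 0.76}] (array([ 0.6675924 , -0.24851576,  0.37218758]), array([-0.31855424,  0.01609816, -0.94780058]))
```

View pics/w1.png

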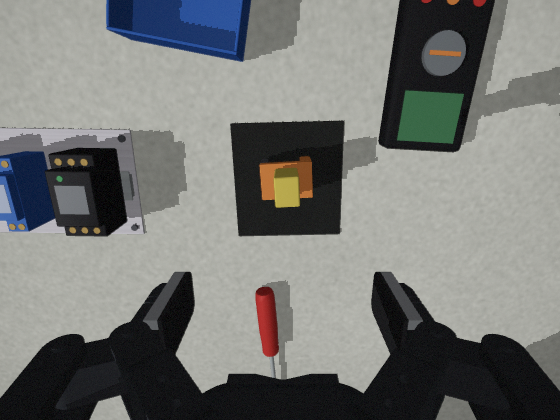

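```bash
python3 - <<'E'
from h import *
import pickle
np.set_printoptions(precision=4,suppress=True)
W=pickle.load(open('w1.pkl','rb'));im=W['img']
c=cv2.resize(im[145:220,245:330],None,fx=8,fy=8,interpolation=cv2.INTER_CUBIC); cv2.imwrite('pics/w1c.png',c[:,:,::-1].copy())
for n,(u,v) in dict(a=(231,123),b=(344,121),c=(341,234),d=(239,236)).items(): print(n,atz(W,u,v,.003))
E
```

```text
a [ 0.6482 -0.1884  0.003 ]
b [ 0.6486 -0.3162  0.003 ]
c [ 0.5104 -0.3192  0.003 ]
d [ 0.5092 -0.1894  0.003 ]
```

View pics/w1c.png

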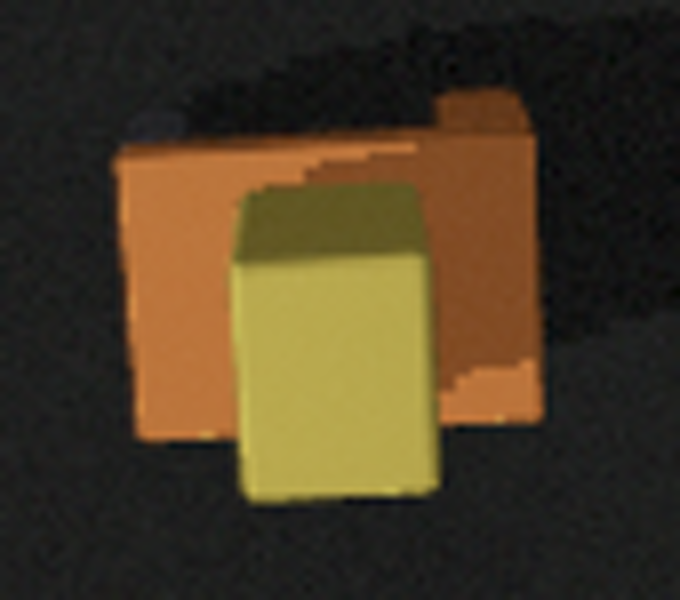

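Crop: orange bridge corners are (117,158),(535,137),(543,420),(138,440), and handle top corners (233,262),(430,253),(437,490),(245,500). The dark leg is on the left (+y) and the orange leg on the right, with the handle shifted towards the orange side or near the middle.

```bash
python3 - <<'E'
from h import *
import pickle
np.set_printoptions(precision=4,suppress=True)
W=pickle.load(open('w1.pkl','rb'))
def q(c,z): 
    P=np.array([atz(W,245+u/8-.5,145+v/8-.5,z)[:2] for u,v in c]); 
    e=(P[1]-P[0]+P[2]-P[3])/2; f=(P[0]-P[3]+P[1]-P[2])/2
    print(P.mean(0),'len y',np.hypot(*e),'x',np.hypot(*f),'yaw',np.arctan2(-e[0]*-1,-e[1])*1, np.arctan2(f[1],f[0])); return P.mean(0)
b=q([(117,158),(535,137),(543,420),(138,440)],.041)
h=q([(233,262),(430,253),(437,490),(245,500)],.087)
print(h-b)
E
```

```text
[ 0.5892 -0.25  ] len y 0.05543311095205825 x 0.038944003786700244 yaw 0.037928457318732726 0.03995482851433332
[ 0.5897 -0.2501] len y 0.0228205310175922 x 0.028827571259222966 yaw 0.03777295065151057 0.02880137255830165
[ 0.0005 -0.0001]
```

>>> apply_moves(
  claw=[0.06,0.06,0.06,0.06,0.06,0.06,0.06,0.06,0.06,0.06,0.0,0.0,0.0,0.0,0.0,0.0],
  xyz=[
    [0.004,-0.001,0],
    [0.004,0,0.03],
    [0,0,0.03],
    [0,0,0.03],
    [0,0,0.03],
    [0,0,0.025],
    [0,0,0.018],
    [0,0,0.012],
    [0,0,0.006],
    [0,0,0],
    [0,0,0],
    [0,0,0],
    [0,0,0],
    [0,0,0],
    [0,0,0],
    [0,0,0],
  ],
  twist=[
    [0,0,-0.057],
    [0,0,0],
    [0,0,0],
    [0,0,0],
    [0,0,0],
    [0,0,0],
    [0,0,0],
    [0,0,0],
    [0,0,0],
    [0,0,0],
    [0,0,0],
    [0,0,0],
    [0,0,0],
    [0,0,0],
    [0,0,0],
    [0,0,0],
  ],
  force=50,
)

```text
clock: 4.55
position: [0.5903, -0.2507, 0.051]
tool_rot: [3.141, -0.001, 0.037]
force: [0.0, 0.5, 6.9]
grip_width: 0.023
finger_force: 51.6
```

```bash
python3 - <<'E'
from h import *
s=bot.observe(); print({k:np.round(s[k],4) for k in ('clock','position','tool_rot','force','moment','grip_width','finger_force')})
snap('wrist','w2.png')
E
```

```text
{'clock': np.float64(4.55), 'position': array([ 0.5903, -0.2507,  0.051 ]), 'tool_rot': array([ 3.1412e+00, -1.0000e-03,  3.6800e-02]), 'force': array([0.0123, 0.5343, 6.9169]), 'moment': array([-0.1131,  0.1968,  0.0132]), 'grip_width': np.float64(0.023), 'finger_force': np.float64(51.6329)}
```

View pics/w2.png

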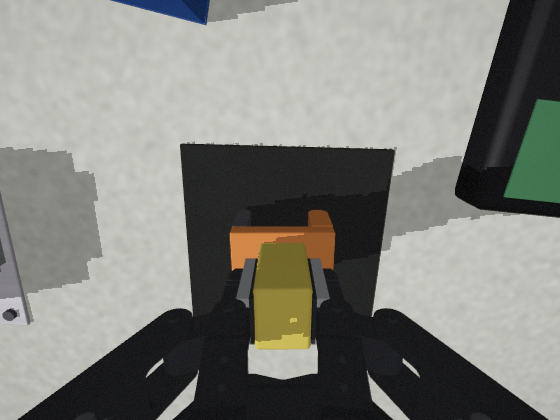

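>>> apply_moves(
  claw=[0,0,0,0,0,0,0,0,0,0,0,0,0,0,0,0,0,0],
  xyz=[
    [0,0,-0.01],
    [0,0,-0.02],
    [0,0,-0.03],
    [0,0,-0.03],
    [0,0,-0.03],
    [0,0,-0.03],
    [-0.0018,-0.02,0],
    [-0.0018,-0.03,0],
    [-0.0018,-0.035,0],
    [-0.0018,-0.035,0],
    [-0.0018,-0.035,0],
    [-0.0018,-0.035,0],
    [-0.0018,-0.035,0],
    [-0.0018,-0.035,0],
    [-0.0018,-0.03,0],
    [-0.0018,-0.02,0],
    [0,-0.01,0],
    [0,0,0],
  ],
  twist=[
    [0,0,0],
    [0,0,0],
    [0,0,0],
    [0,0,0.03],
    [0,0,0.028],
    [0,0,0],
    [0,0,0],
    [0,0,0],
    [0,0,0],
    [0,0,0],
    [0,0,0],
    [0,0,0],
    [0,0,0],
    [0,0,0],
    [0,0,0],
    [0,0,0],
    [0,0,0],
    [0,0,0],
  ],
)

```text
clock: 6.4
position: [0.5787, 0.0707, 0.2007]
tool_rot: [-3.141, -0.0, -0.02]
force: [-0.3, -0.5, -1.3]
grip_width: 0.0231
finger_force: 50.5
```

```bash
python3 - <<'E'
from h import *
import pickle
W=snap('wrist','w3.png'); pickle.dump(W,open('w3.pkl','wb'))
s=bot.observe(); print({k:np.round(s[k],4) for k in ('clock','position','tool_rot','force','moment','grip_width','finger_force')})
for q in ['supply_face','relay_blue_top','relay_white_top']: print(q,bot.find_in('wrist',q)[:2])
E
```

```text
{'clock': np.float64(6.45), 'position': array([0.5788, 0.0693, 0.2006]), 'tool_rot': array([ 3.1413e+00, -2.0000e-04, -2.1100e-02]), 'force': array([ 0.6167, -0.1948, -0.5774]), 'moment': array([0.0071, 0.0111, 0.0176]), 'grip_width': np.float64(0.0235), 'finger_force': np.float64(50.5427)}
supply_face [{'position': [0.5956, 0.077, 0.0099], 'score': 0.93}]
relay_blue_top [{'position': [0.5923, 0.0416, 0.0656], 'score': 0.97}]
relay_white_top [{'position': [0.5995, 0.0997, 0.0708], 'score': 0.58}]
```

View pics/w3.png

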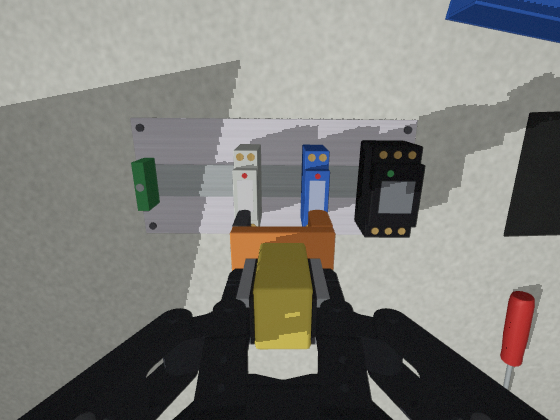

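```bash
python3 - <<'E'
from h import *
import pickle
W=pickle.load(open('w3.pkl','rb'));im=W['img']
c=cv2.resize(im[135:245,225:425],None,fx=4,fy=4,interpolation=cv2.INTER_CUBIC).astype(float); c=np.clip(255*(c/255)**.6,0,255).astype('u1'); cv2.imwrite('pics/w3c.png',c[:,:,::-1].copy())
E
```

```text
(no output)
```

View pics/w3c.png

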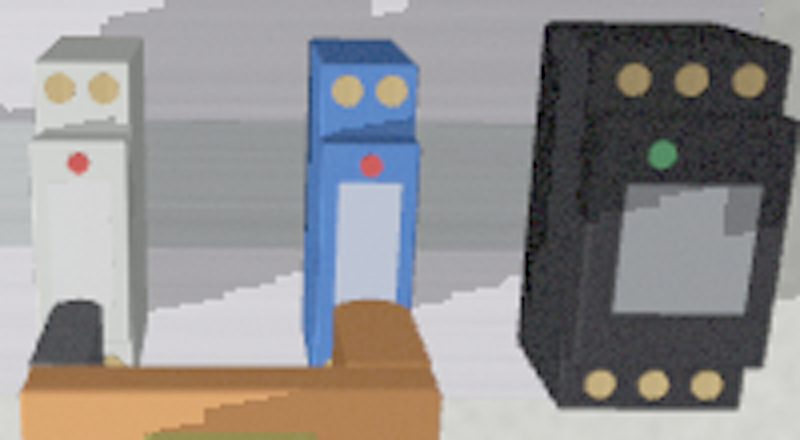

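Crop: blue top edge spans columns 320–420 at row 140, white spans 33–127, and the supply's face edge is at about (587,140). Now convert.

```bash
python3 - <<'E'
from h import *
import pickle
np.set_printoptions(precision=4,suppress=True)
W=pickle.load(open('w3.pkl','rb'))
P=lambda u,v,z=.068: atz(W,225+u/4-.4,135+v/4-.4,z)
for n,l in dict(blue=[(320,140),(420,140),(321,250),(413,250)],white=[(33,140),(127,140),(36,290),(125,290)],sup=[(587,125),(585,210),(578,340),(797,118)]).items(): print(n,[P(*x)[:2] for x in l])
print('lower z58 blue',[P(u,v,.058)[:2] for u,v in [(310,38+26),(418,64)]])
print('gauge legs? bridge front top edge', )
for z in (.20,): pass
# bridge pixels: front top edge corners (22,393),(441,393), bridge front bottom (35,366),(430,366)
s=bot.observe();zb=s['position'][2]-.0503+.041
print(P(22,393,zb),P(441,393,zb),P(35,366,zb-.01),P(430,366,zb-.01),zb)
print('legtips', P(47,302,zb-.038),P(103,302,zb-.038),P(333,302,zb-.038),P(418,302,zb-.038))
for n in('top','scene'):
    pass
E
```

```text
blue [array([0.6059, 0.0506]), array([0.6055, 0.0286]), array([0.5807, 0.0503]), array([0.5803, 0.0295])]
white [array([0.6071, 0.1138]), array([0.6067, 0.0931]), array([0.5724, 0.1155]), array([0.572 , 0.0952])]
sup [array([ 0.6081, -0.0078]), array([ 0.5889, -0.0088]), array([ 0.5578, -0.0093]), array([ 0.6087, -0.0536])]
lower z58 blue [array([0.6211, 0.0523]), array([0.6207, 0.0281])]
gauge legs? bridge front top edge
[0.5983 0.0972 0.1911] [0.5972 0.0429 0.1911] [0.5981 0.097  0.1811] [0.597  0.0428 0.1811] 0.19109501452787056
legtips [0.5979 0.0993 0.1531] [0.5978 0.0904 0.1531] [0.5971 0.054  0.1531] [0.5968 0.0406 0.1531]
```

>>> apply_moves(
  claw=[0,0,0,0,0,0,0,0,0],
  xyz=[
    [0.001,0.01,0.01],
    [0.001,0.012,0.02],
    [0.001,0.01,0.02],
    [0,0,0.02],
    [0,0,0.005],
    [0,0,0.005],
    [0,0,0.005],
    [0,0,0.003],
    [0,0,0],
  ],
  twist=[
    [0,0,0],
    [0,0,0],
    [0,0,0],
    [0,0,0],
    [0,0,0],
    [0,0,0],
    [0,0,0],
    [0,0,0],
    [0,0,0],
  ],
)

```text
clock: 7.5
position: [0.5811, 0.0378, 0.1123]
tool_rot: [-3.142, -0.0, -0.021]
force: [0.1, 0.2, -1.3]
grip_width: 0.0235
finger_force: 50.6
```

```bash
python3 - <<'E'
from h import *
import pickle
W=snap('wrist','w4.png'); pickle.dump(W,open('w4.pkl','wb'))
s=bot.observe(); print({k:np.round(s[k],4) for k in ('clock','position','tool_rot','force','moment','grip_width','finger_force')})
c=cv2.resize(W['img'][60:360,150:450],(600,600),interpolation=2).astype(float); c=np.clip(255*(c/255)**.6,0,255).astype('u1'); cv2.imwrite('pics/w4c.png',c[:,:,::-1].copy())
E
```

```text
{'clock': np.float64(7.55), 'position': array([0.5812, 0.0378, 0.1125]), 'tool_rot': array([-3.1415e+00, -3.0000e-04, -2.1100e-02]), 'force': array([-0.9922,  0.772 , -1.595 ]), 'moment': array([0.0269, 0.0046, 0.0177]), 'grip_width': np.float64(0.0235), 'finger_force': np.float64(50.5561)}
```

View pics/w4c.png

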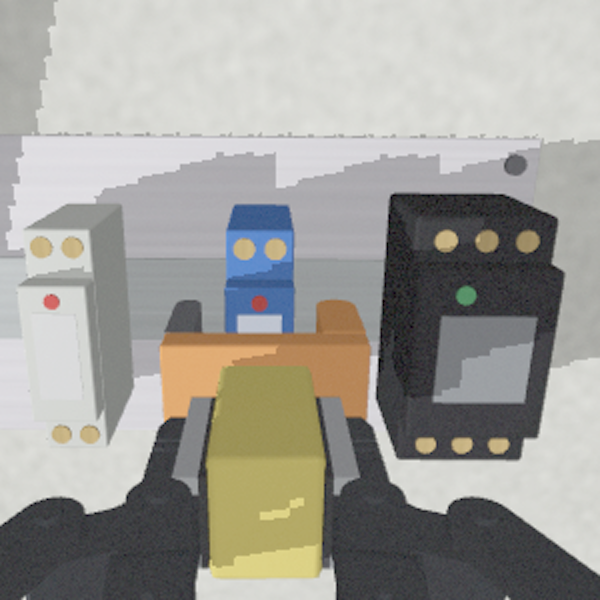

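>>> apply_moves(
  claw=[0,0,0,0,0,0,0,0,0,0,0],
  xyz=[
    [0,0,0.005],
    [0,0,0.006],
    [0,0,0.006],
    [0,0,0.003],
    [0,0,0],
    [0,0.002,0],
    [0,0.002,0],
    [0,0.002,0],
    [0,0.002,0],
    [0,0.002,0],
    [0,0,0],
  ],
  twist=[
    [0,0,0],
    [0,0,0],
    [0,0,0],
    [0,0,0],
    [0,0,0],
    [0,0,0],
    [0,0,0],
    [0,0,0],
    [0,0,0],
    [0,0,0],
    [0,0,0],
  ],
)

```text
clock: 8.65
position: [0.5809, 0.0278, 0.0924]
tool_rot: [-3.141, -0.0, -0.021]
force: [-0.6, 1.7, -0.1]
grip_width: 0.0234
finger_force: 50.7
```

>>> apply_moves(
  claw=[0,0,0,0,0,0],
  xyz=[
    [0,0.001,0],
    [0,0.001,0],
    [0,0.001,0],
    [0,0.001,0],
    [0,0.001,0],
    [0,0.0005,0],
  ],
  twist=[
    [0,0,0],
    [0,0,0],
    [0,0,0],
    [0,0,0],
    [0,0,0],
    [0,0,0],
  ],
)

```text
clock: 9.25
position: [0.5808, 0.0221, 0.0923]
tool_rot: [-3.142, -0.0, -0.021]
force: [0.4, 3.3, 0.2]
grip_width: 0.0237
finger_force: 50.8
```

>>> apply_moves(
  claw=[0,0],
  xyz=[
    [0,0.0005,0],
    [0,0.0005,0],
  ],
  twist=[
    [0,0,0],
    [0,0,0],
  ],
)

```text
clock: 9.45
position: [0.5807, 0.0212, 0.0923]
tool_rot: [-3.142, -0.0, -0.021]
force: [0.2, 4.7, 0.9]
grip_width: 0.0231
finger_force: 50.8
```

>>> apply_moves(
  claw=[0,0],
  xyz=[
    [0,0.0005,0],
    [0,0.0003,0],
  ],
  twist=[
    [0,0,0],
    [0,0,0],
  ],
)

```text
clock: 9.65
position: [0.5807, 0.0204, 0.0923]
tool_rot: [-3.142, -0.0, -0.021]
force: [0.6, 4.2, 1.6]
grip_width: 0.0233
finger_force: 50.7
```

>>> apply_moves(
  claw=[0,0],
  xyz=[
    [0,0.0004,0],
    [0,0.0002,0],
  ],
  twist=[
    [0,0,0],
    [0,0,0],
  ],
)

```text
clock: 9.85
position: [0.5807, 0.0198, 0.0923]
tool_rot: [-3.142, -0.0, -0.021]
force: [0.3, 3.0, 0.1]
grip_width: 0.0231
finger_force: 50.7
```

>>> apply_moves(
  claw=[0,0],
  xyz=[
    [0,0.0004,0],
    [0,0.0002,0],
  ],
  twist=[
    [0,0,0],
    [0,0,0],
  ],
)

```text
clock: 10.05
position: [0.5807, 0.0192, 0.0923]
tool_rot: [-3.142, -0.0, -0.021]
force: [0.2, 4.0, 1.2]
grip_width: 0.0235
finger_force: 50.7
```

>>> apply_moves(
  claw=[0,0],
  xyz=[
    [0,0.0004,0],
    [0,0.0002,0],
  ],
  twist=[
    [0,0,0],
    [0,0,0],
  ],
)

```text
clock: 10.25
position: [0.5807, 0.0186, 0.0923]
tool_rot: [3.142, -0.0, -0.021]
force: [1.0, 4.3, 0.4]
grip_width: 0.0235
finger_force: 50.7
```

>>> apply_moves(
  claw=[0,0],
  xyz=[
    [0,0.0003,0],
    [0,0.0002,0],
  ],
  twist=[
    [0,0,0],
    [0,0,0],
  ],
)

```text
clock: 10.45
position: [0.5807, 0.0183, 0.0923]
tool_rot: [-3.141, -0.0, -0.021]
force: [0.8, 4.9, 0.4]
grip_width: 0.0234
finger_force: 50.7
```

>>> apply_moves(
  claw=[0,0],
  xyz=[
    [0,0.0003,0],
    [0,0.0002,0],
  ],
  twist=[
    [0,0,0],
    [0,0,0],
  ],
)

```text
clock: 10.65
position: [0.5807, 0.0182, 0.0923]
tool_rot: [-3.141, -0.0, -0.021]
force: [0.3, 7.2, 0.7]
grip_width: 0.0235
finger_force: 50.7
```

>>> apply_moves(
  claw=[0,0],
  xyz=[
    [0,0.0003,0],
    [0,0.0002,0],
  ],
  twist=[
    [0,0,0],
    [0,0,0],
  ],
)

```text
clock: 10.85
position: [0.5807, 0.0181, 0.0923]
tool_rot: [-3.14, -0.0, -0.021]
force: [1.4, 10.0, 0.2]
grip_width: 0.0233
finger_force: 50.8
```

>>> apply_moves(
  claw=[0,0,0,0,0,0,0,0,0,0,0,0],
  xyz=[
    [0,-0.0003,0],
    [0,0,0],
    [0,0,0],
    [0,0,0],
    [0,0,0],
    [0,0,0],
    [0,0,0],
    [0,0,0],
    [0,0,0],
    [0,0,0],
    [0,0,0],
    [0,0,0],
  ],
  twist=[
    [0,0,0],
    [0,0,0],
    [0,0,0],
    [0,0,0],
    [0,0,0],
    [0,0,0],
    [0,0,0],
    [0,0,0],
    [0,0,0],
    [0,0,0],
    [0,0,0],
    [0,0,0],
  ],
)

```text
clock: 12.05
position: [0.5806, 0.0182, 0.0923]
tool_rot: [-3.141, -0.0, -0.021]
force: [0.7, 7.7, 0.6]
grip_width: 0.0231
finger_force: 51.0
```

>>> apply_moves(
  claw=[0,0,0,0,0,0,0,0,0,0,0,0,0,0,0,0],
  xyz=[
    [0,-0.001,0],
    [0,-0.003,0],
    [0,-0.003,0],
    [0,0,0],
    [0,0,-0.01],
    [0,0,-0.02],
    [0,0,-0.02],
    [0,0,-0.01],
    [0,-0.015,0],
    [0,-0.02,0],
    [0,-0.02,0],
    [0,-0.015,0],
    [0,-0.007,0],
    [0,0,0.02],
    [0,0,0.018],
    [0,0,0],
  ],
  twist=[
    [0,0,0],
    [0,0,0],
    [0,0,0],
    [0,0,0],
    [0,0,0],
    [0,0,0],
    [0,0,0],
    [0,0,0],
    [0,0,0],
    [0,0,0],
    [0,0,0],
    [0,0,0],
    [0,0,0],
    [0,0,0],
    [0,0,0],
    [0,0,0],
  ],
)

```text
clock: 13.65
position: [0.5811, 0.1009, 0.1122]
tool_rot: [3.14, 0.003, -0.021]
force: [-0.1, -0.7, -1.9]
grip_width: 0.0236
finger_force: 50.7
```

```bash
python3 - <<'E'
from h import *
import pickle
W=snap('wrist','w5.png'); pickle.dump(W,open('w5.pkl','wb'))
s=bot.observe(); print({k:np.round(s[k],4) for k in ('clock','position','tool_rot','force','moment','grip_width','finger_force')})
c=cv2.resize(W['img'][60:360,150:450],(600,600),interpolation=2).astype(float); c=np.clip(255*(c/255)**.6,0,255).astype('u1'); cv2.imwrite('pics/w5c.png',c[:,:,::-1].copy())
E
```

```text
{'clock': np.float64(13.7), 'position': array([0.5818, 0.101 , 0.1135]), 'tool_rot': array([ 3.1408e+00,  2.1000e-03, -2.1600e-02]), 'force': array([ 0.5903,  0.7604, -1.5324]), 'moment': array([0.0078, 0.048 , 0.0167]), 'grip_width': np.float64(0.0233), 'finger_force': np.float64(50.7286)}
```

View pics/w5c.png

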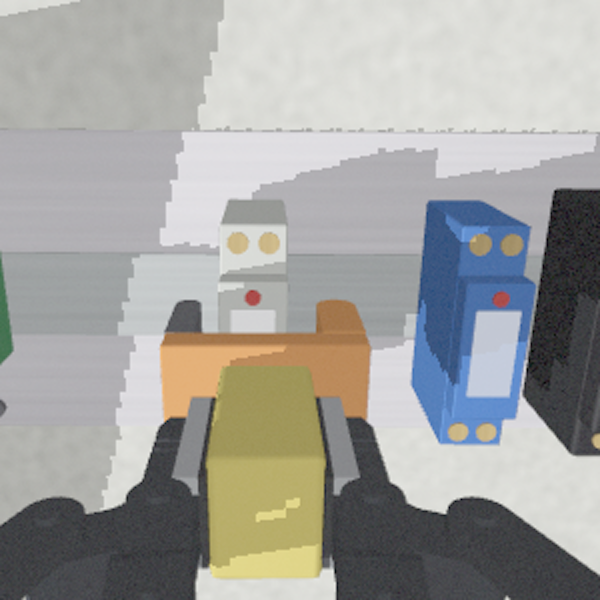

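White sits about 2 mm towards the dark leg in the slot (edges 217/288, legs 201/316), so I shift +2 mm before lowering. By the first contact, the second should come at TCP y ≈ 0.066.

>>> apply_moves(
  claw=[0,0,0,0,0,0,0,0,0,0,0,0,0,0,0,0,0,0,0,0],
  xyz=[
    [0,-0.002,0],
    [0,0,0.006],
    [0,0,0.006],
    [0,0,0.005],
    [0,0,0.003],
    [0,0,0],
    [0,0.002,0],
    [0,0.002,0],
    [0,0.002,0],
    [0,0.002,0],
    [0,0.002,0],
    [0,0.002,0],
    [0,0.003,0],
    [0,0.003,0],
    [0,0.003,0],
    [0,0.003,0],
    [0,0.003,0],
    [0,0.002,0],
    [0,0.001,0],
    [0,0,0],
  ],
  twist=[
    [0,0,0],
    [0,0,0],
    [0,0,0],
    [0,0,0],
    [0,0,0],
    [0,0,0],
    [0,0,0],
    [0,0,0],
    [0,0,0],
    [0,0,0],
    [0,0,0],
    [0,0,0],
    [0,0,0],
    [0,0,0],
    [0,0,0],
    [0,0,0],
    [0,0,0],
    [0,0,0],
    [0,0,0],
    [0,0,0],
  ],
)

```text
clock: 15.7
position: [0.5818, 0.0731, 0.0943]
tool_rot: [3.141, 0.0, -0.021]
force: [0.2, 1.8, -0.2]
grip_width: 0.0234
finger_force: 50.8
```

>>> apply_moves(
  claw=[0,0,0,0],
  xyz=[
    [0,0.001,0],
    [0,0.001,0],
    [0,0.001,0],
    [0,0.001,0],
  ],
  twist=[
    [0,0,0],
    [0,0,0],
    [0,0,0],
    [0,0,0],
  ],
)

```text
clock: 16.1
position: [0.5817, 0.0694, 0.0943]
tool_rot: [-3.142, 0.0, -0.021]
force: [-0.3, 3.3, -0.9]
grip_width: 0.0236
finger_force: 50.7
```

>>> apply_moves(
  claw=[0,0],
  xyz=[
    [0,0.0006,0],
    [0,0.0004,0],
  ],
  twist=[
    [0,0,0],
    [0,0,0],
  ],
)

```text
clock: 16.3
position: [0.5816, 0.0684, 0.0943]
tool_rot: [-3.142, 0.0, -0.021]
force: [0.2, 4.0, -0.4]
grip_width: 0.0237
finger_force: 50.6
```

>>> apply_moves(
  claw=[0,0],
  xyz=[
    [0,0.0003,0],
    [0,0.0002,0],
  ],
  twist=[
    [0,0,0],
    [0,0,0],
  ],
)

```text
clock: 16.5
position: [0.5817, 0.0679, 0.0943]
tool_rot: [-3.142, 0.0, -0.021]
force: [-0.2, 3.6, -1.6]
grip_width: 0.0233
finger_force: 50.6
```

>>> apply_moves(
  claw=[0,0],
  xyz=[
    [0,0.0003,0],
    [0,0.0002,0],
  ],
  twist=[
    [0,0,0],
    [0,0,0],
  ],
)

```text
clock: 16.7
position: [0.5816, 0.0674, 0.0943]
tool_rot: [-3.142, 0.0, -0.021]
force: [-0.1, 3.6, -1.2]
grip_width: 0.0235
finger_force: 50.6
```

>>> apply_moves(
  claw=[0,0],
  xyz=[
    [0,0.0003,0],
    [0,0.0001,0],
  ],
  twist=[
    [0,0,0],
    [0,0,0],
  ],
)

```text
clock: 16.9
position: [0.5817, 0.067, 0.0943]
tool_rot: [3.142, 0.0, -0.021]
force: [-1.0, 4.0, -0.7]
grip_width: 0.0235
finger_force: 50.6
```

>>> apply_moves(
  claw=[0,0],
  xyz=[
    [0,0.0002,0],
    [0,0.0001,0],
  ],
  twist=[
    [0,0,0],
    [0,0,0],
  ],
)

```text
clock: 17.1
position: [0.5816, 0.0667, 0.0943]
tool_rot: [3.142, 0.0, -0.021]
force: [-0.5, 4.1, -1.1]
grip_width: 0.0235
finger_force: 50.6
```

>>> apply_moves(
  claw=[0,0],
  xyz=[
    [0,0.0002,0],
    [0,0.0001,0],
  ],
  twist=[
    [0,0,0],
    [0,0,0],
  ],
)

```text
clock: 17.3
position: [0.5816, 0.0664, 0.0943]
tool_rot: [3.142, 0.0, -0.021]
force: [-0.9, 3.9, -1.1]
grip_width: 0.0236
finger_force: 50.6
```

>>> apply_moves(
  claw=[0,0],
  xyz=[
    [0,0.0002,0],
    [0,0,0],
  ],
  twist=[
    [0,0,0],
    [0,0,0],
  ],
)

```text
clock: 17.5
position: [0.5816, 0.0663, 0.0943]
tool_rot: [-3.141, 0.0, -0.021]
force: [-1.2, 5.0, -1.7]
grip_width: 0.0235
finger_force: 50.5
```

>>> apply_moves(
  claw=[0,0],
  xyz=[
    [0,0.0002,0],
    [0,0,0],
  ],
  twist=[
    [0,0,0],
    [0,0,0],
  ],
)

```text
clock: 17.7
position: [0.5816, 0.0663, 0.0943]
tool_rot: [-3.141, 0.0, -0.021]
force: [-0.6, 5.5, -0.9]
grip_width: 0.0232
finger_force: 50.4
```

>>> apply_moves(
  claw=[0,0,0,0,0,0,0,0,0,0,0,0],
  xyz=[
    [0,0.0001,0],
    [0,0,0],
    [0,0,0],
    [0,0,0],
    [0,0,0],
    [0,0,0],
    [0,0,0],
    [0,0,0],
    [0,0,0],
    [0,0,0],
    [0,0,0],
    [0,0,0],
  ],
  twist=[
    [0,0,0],
    [0,0,0],
    [0,0,0],
    [0,0,0],
    [0,0,0],
    [0,0,0],
    [0,0,0],
    [0,0,0],
    [0,0,0],
    [0,0,0],
    [0,0,0],
    [0,0,0],
  ],
)

```text
clock: 18.9
position: [0.5816, 0.0663, 0.0943]
tool_rot: [-3.141, -0.0, -0.021]
force: [-0.8, 5.9, -1.7]
grip_width: 0.0232
finger_force: 50.4
```

>>> apply_moves(
  claw=[0,0,0,0,0,0,0,0,0,0,0,0,0,0,0,0,0,0,0,0],
  xyz=[
    [0,-0.001,0],
    [0,-0.003,0],
    [0,-0.003,0],
    [0,0,0],
    [0,0,-0.01],
    [0,0,-0.025],
    [0,0,-0.03],
    [0,0,-0.025],
    [0,0,-0.01],
    [0.0007,0.015,0],
    [0.0007,0.03,0],
    [0.0007,0.035,0],
    [0.0007,0.035,0],
    [0.0007,0.035,0],
    [0.0007,0.035,0],
    [0.0007,0.035,0],
    [0.0007,0.035,0],
    [0.0007,0.035,0],
    [0.0007,0.025,0],
    [0,0.01,0],
  ],
  twist=[
    [0,0,0],
    [0,0,0],
    [0,0,0],
    [0,0,0],
    [0,0,0],
    [0,0,0],
    [0,0,0],
    [0,0,0],
    [0,0,0],
    [0,0,0],
    [0,0,0],
    [0,0,0],
    [0,0,0],
    [0,0,0],
    [0,0,0],
    [0,0,0],
    [0,0,0],
    [0,0,0],
    [0,0,0],
    [0,0,0],
  ],
)

```text
clock: 20.9
position: [0.5802, -0.256, 0.193]
tool_rot: [3.141, 0.002, -0.025]
force: [0.5, -0.1, -1.3]
grip_width: 0.0233
finger_force: 50.8
```

>>> apply_moves(
  claw=[0,0,0,0,0,0,0,0,0],
  xyz=[
    [0,0,0.01],
    [0,0,0.025],
    [0,0,0.03],
    [0,0,0.03],
    [0,0,0.025],
    [0,0,0.012],
    [0,0,0.006],
    [0,0,0],
    [0,0,0],
  ],
  twist=[
    [0,0,0],
    [0,0,0],
    [0,0,0],
    [0,0,0],
    [0,0,0],
    [0,0,0],
    [0,0,0],
    [0,0,0],
    [0,0,0],
  ],
)

```text
clock: 21.8
position: [0.5824, -0.2521, 0.0572]
tool_rot: [3.141, -0.001, -0.021]
force: [-0.1, 0.1, -0.6]
grip_width: 0.0235
finger_force: 50.7
```

>>> apply_moves(
  claw=[0,0,0,0],
  xyz=[
    [0,0,0.002],
    [0,0,0.002],
    [0,0,0.001],
    [0,0,0],
  ],
  twist=[
    [0,0,0],
    [0,0,0],
    [0,0,0],
    [0,0,0],
  ],
)

```text
clock: 22.2
position: [0.5818, -0.2522, 0.0513]
tool_rot: [-3.142, 0.0, -0.021]
force: [0.4, 0.7, -1.5]
grip_width: 0.0235
finger_force: 50.7
```

>>> apply_moves(
  claw=[0,0],
  xyz=[
    [0,0,0.0007],
    [0,0,0],
  ],
  twist=[
    [0,0,0],
    [0,0,0],
  ],
)

```text
clock: 22.4
position: [0.582, -0.2521, 0.051]
tool_rot: [3.142, -0.0, -0.021]
force: [-1.5, 1.4, 6.2]
grip_width: 0.023
finger_force: 51.8
```

>>> apply_moves(
  claw=[0.027,0.032,0.04,0.05,0.06,0.06,0.06,0.06,0.06,0.06,0.06,0.06,0.06,0.06],
  xyz=[
    [0,0,-0.0003],
    [0,0,0],
    [0,0,0],
    [0,0,0],
    [0,0,0],
    [0,0,0],
    [0,0,-0.01],
    [0,0,-0.02],
    [0,0,-0.03],
    [0,0,-0.03],
    [0,0,-0.03],
    [0,0,-0.03],
    [0,0,-0.02],
    [0,0,0],
  ],
  twist=[
    [0,0,0],
    [0,0,0],
    [0,0,0],
    [0,0,0],
    [0,0,0],
    [0,0,0],
    [0,0,0],
    [0,0,0],
    [0,0,0],
    [0,0,0],
    [0,0,0],
    [0,0,0],
    [0,0,0],
    [0,0,0],
  ],
)

```text
clock: 23.8
position: [0.583, -0.2527, 0.2247]
tool_rot: [3.14, -0.005, -0.021]
force: [-0.4, -0.3, -0.4]
grip_width: 0.0598
finger_force: 0.0
```

```bash
python3 - <<'E'
from h import *
np.set_printoptions(precision=4,suppress=True)
W=snap('wrist','w6.png'); s=bot.observe(); print(s['clock'],s['position'],s['force'],s['grip_width'])
print(bot.find_in('wrist','gauge_grip')[:1])
im=W['img'].astype(int); r,g,b=im[...,0],im[...,1],im[...,2]
ye=(r>110)&(g>100)&(b<.65*g)&(g>.75*r); og=(r>110)&(g<.7*r)&(b<.6*g+20)
for n,m,z in(('yellow',ye,.087),('orange',og,.041)):
    m[:100]=0; m[260:]=0; m[:,:200]=0; m[:,370:]=0
    v,u=np.nonzero(m); print(n,len(u),u.min(),u.max(),v.min(),v.max(),[atz(W,a,c,z)[:2] for a,c in((u.min(),v.max()),(u.max(),v.max()))],atz(W,u.min(),v.min(),z)[:2])
for q in['supply_face','relay_blue_top','relay_white_top']: print(q,[(np.round(x['position'],4),x['score']) for x in bot.find_in('top',q)[:1]] if bot.grab_frame('top') else 0)
D=bot.grab_frame('top')['img']; 
print(D[198:206:7,165:260].tolist().__len__()); 
hsv=cv2.cvtColor(D,cv2.COLOR_RGB2HSV); m=cv2.inRange(hsv,(105,120,40),(125,255,255)); m[:170]=0;m[240:]=0;m[:,270:]=0
v,u=np.nonzero(m); print('blue cols',u.min(),u.max(),v.min(),v.max()); print('gray row 190',D[192,165:262].mean(1).astype(int))
E
```

```text
23.85 [ 0.5824 -0.2524  0.2228] [ 0.1871  0.4608 -0.897 ] 0.05974019119254917
[{'position': [0.5871, -0.2578, 0.0467], 'score': 0.89}]
yellow 791 269 294 176 215 [array([ 0.5673, -0.24  ]), array([ 0.5668, -0.2635])] [ 0.6046 -0.2413]
orange 1100 255 307 168 206 [array([ 0.5619, -0.2227]), array([ 0.5607, -0.2791])] [ 0.6034 -0.2248]
supply_face [(array([0.5722, 0.0731, 0.0086]), 0.8)]
relay_blue_top [(array([0.5708, 0.023 , 0.0581]), 0.8)]
relay_white_top [(array([0.5781, 0.0687, 0.0623]), 0.84)]
2
blue cols 207 221 188 226
gray row 190 [ 89  86  88 106 143 142 142 144 141 145 142 142 144 144 143 145 144 144
 145 144 146 143 136 137 137 135 129 122 135 138 132 114  48  51  47  61
  84  87  89  86  87  87  87  87  79  68  68  69  70  66  66  63  59  49
  30  25  49  79  86  84  84  86  85  85  85  79  24  14  11  14  12   5
  20  15  22   9  23  13  16  11  11  12  13   6  15  15   7   6  32  71
  88  88  84  88  85  84  86]
```

```bash
python3 -c "
from workcell import bot
print(bot.job_done())"
```

```text
the job is handed in; nothing more can be done
None
```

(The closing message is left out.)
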